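# Tip the hazelnuts from the nut carousel into the votive dish

### The arm

A 6-joint arm with a two-finger parallel gripper is mounted at the origin on the work surface. World frame = base frame: x ahead of the robot, y to its left, z up, the work surface at z = 0. Lengths are in m, angles in degrees, forces in N, time in s.
With the tool pointing down it reaches from about 0.4 to 0.825 m from the base axis. Payload 7 kg.
Tool frame: the origin (TCP) lies at the very end of the fingers, on their centre line; the grasp point (between the pads) lies hold_point_z behind it (hold_point_z is the distance from the TCP to the grasp point, in m); z points along the fingers, y is the direction in which the jaws open and shut (so a half turn about z gives the same grasp; the last joint's range is limited). The gripper opens to 88 mm and grips with 3 to 60 N. Pads are 19 mm wide; open, the fingers measure 130 mm over their backs; the gripper's body (78 mm by 193 mm) begins 47 mm behind the grasp point.
Start: joints at [89.559, 20.546, 0.682, 0, -70.136, -16.507], TCP at [0.197, 0.646, 0.227] pointing down, gripper open.
Joint ranges: [-176.03, 176.03], [-82.01, 121.73], [-58.28, 71.71], [-173.87, 95.51], [-174.79, -0.11], [-173.66, 173.66]. Speed limits (degrees/s): [136.94, 136.94, 172.46, 180, 180, 180].

### API

Orientations are given as [roll, pitch, yaw] about the fixed x, y, z axes, in that order (R = Rz(yaw) Ry(pitch) Rx(roll)).
In Python, from plant import get_obs, snapshot, close_job, hold_point_z gives the robot as it stands. The module is installed in compiled form; this text tells all that it offers.
- The arm moves only by the tool jog_arm, never from a script. Its argument "commands" is a list of rows, each a list of 4 numbers: the shift along the world's x, y, z in mm, then the turn about the world's z in degrees. In form: [[x, y, z, turn], ...]. A call has exactly 10 rows; each row shifts and turns the commanded pose from where the row before left it; what a row does not reach is not made up. A row lasts 1/12 s, in which the tool goes at most 41.7 mm and 7.16 degrees, less where a joint would pass 70% of its speed; a pose out of reach is approached as far as the arm can. A call is refused whole if a number of a shift passes 41.7 or a number of a turn 7.16, either way. A call with a gripper value outside its range is refused whole. "fingers" is the finger opening in mm, from 0 to 87.6, set as the call begins (left out, the last holds). The fingers move at their own pace and stop on an object; the grip force is fixed at half the most. Time passes only in rows, so rows that do not move let the fingers close, or fill a call up. It gives the time, the measured TCP pose, the force and the opening at its end, in the units of the state.
- get_obs(): the state, without advancing time (a new reading comes with each control period).
- snapshot(name): name is "side" or "top"; returns a dict with "image" (400x640x3 uint8, red, green, blue), "fov_y" (degrees; the focal length in pixels is half the picture's height over the tangent of half this angle, whatever the lens; pixels are square), "cx", "cy" (the principal point, pixels), "rvec" (rotation vector, rad) and "tvec" (3), from world to camera coordinates, as OpenCV has them. Camera axes: x right, y down, z forward; pixel columns grow to the right and rows downward; lengths in m; the calibration is good to about 2 mm. A picture is of the moment at which its call begins. There is no depth.
- close_job(): hands the job in, once; it reports no verdict.
The state is a dict: "clock": time; "joint_pos": joint angles; "qvel": joint speeds; "tau": joint torques, N m; "tool_pos": TCP position; "orientation": TCP orientation; "force": force on the tool from outside, world axes, zero at the start; "moment": the same for the moment, N m; "opening": finger opening in m.
Only numpy, scipy, OpenCV 4.12 (cv2) and the standard library are available. Lean on these libraries where they do the work, as an engineer would, in place of code of your own. Each camera call takes 0.05 s, during which the arm holds its last target.

### The job

Put the hazelnuts out in the green glass votive dish: stand the dish on the counter under the spout of the nut carousel, turn the carousel (by the knob on top) until the hazelnuts' compartment is at the spout, tip it (by the handle at the back) so that both hazelnuts run out into the dish, then lower it gently back to its rest. Don't touch the nuts, spill any or let another kind out, keep the dish upright, and leave everything else on the counter where it is.

Things in the scene. Friction and masses are not known exactly. Their poses are not given: they have to be found in the camera images.
- carousel: Nut carousel's stand, fixed to the counter, wooden foot 220 x 170 x 18 mm. Origin on the counter under the rotor's axis when level; -x points the way the spout points, +x to the back handle, z up. On it tips a round pan with a clear ring wall (outer radius 108 mm, rim 178 mm above the counter); the wall's only gap, 48 mm wide, is at the spout.
- pan (a joint): Tipping angle of the pan, rad: 0 level on its rear posts, 0.66 fully tipped, spout down. Nothing holds it up: let go, it falls back to 0. Lifting the handle takes 3 to 4 N. The hazelnuts begin to roll out at about 0.3 rad.
- pan_hinge (a point): Middle of the pan's level tipping axis, which runs along the carousel's y axis, 60 mm from the carousel's origin towards the spout and 80 mm above the counter. Fixed.
- rotor (a joint): Angle of the cream rotor in the pan, rad, growing anticlockwise seen from above, free both ways; friction (0.06 N m) keeps it where left. Six compartments, one centred on the spout at each multiple of 1.047; vanes to radius 99 mm, 172 mm above the counter. Floors are flat (129 mm above the counter) to radius 70 mm, then rise 16 degrees to the edge, which keeps nuts in when level. Up to 0.15 rad off centre still pours.
- rotor_knob (a point): Centre of the round dark wooden knob on the rotor's axis, to be gripped from above: 38 mm diameter, 32 mm high, its top 16 mm above this point. The hub under it is 44 mm across, its top 36 mm below this point. 217 mm above the counter with the pan level.
- pan_handle (a point): Middle of the back handle: a round level steel bar 12 mm thick, 90 mm long, along the carousel's y axis, 158 mm from the rotor's axis, 165 mm above the counter with the pan level; 44 mm free between it and the ring wall, free below. It moves on an arc about the hinge axis; the round bar may turn between the fingers.
- spout_tip (a point): Middle of the outer end of the steel spout's floor (channel 48 mm wide, side walls 40 mm high), 139 mm from the rotor's axis, 129 mm above the counter when level. Tipping swings it about 15 mm forward and down to 75 mm. Poured nuts land 30 to 70 mm beyond its level place (along the carousel's -x): the dish's centre belongs about 50 mm beyond it.
- dish: Round green glass votive dish, loose, 0.22 kg, 90 mm across the rim, 76 mm at the foot, 45 mm high, wall 8 mm, inner floor 8 mm up. Origin at the centre of its underside, z up. Too wide to grip across; its wall can be pinched from above anywhere round the rim.
- honey_jar: Bystander: amber glass honey jar with a brass lid, 66 mm across, 110 mm high, loose. Origin at the centre of its underside.
- mug: Bystander: blue ceramic mug, 80 mm across, 90 mm high, handle sticking out about 30 mm along its +y axis, loose. Origin at the centre of its underside.
- pepper_mill: Bystander: dark wooden pepper mill, 52 mm across, 130 mm high, loose. Origin at the centre of its underside.
- honey_dipper: Bystander: wooden honey dipper lying along its x axis, 160 mm long, up to 32 mm thick, loose. Origin under about its middle.
- spoon: Bystander: steel spoon lying along its x axis, 170 mm long, 35 mm wide, loose. Origin under about its middle.
- hazelnut1: A loose whole nut in its shell lying in the carousel; origin at its centre. Hazelnut: light orange-brown ball 20 mm in diameter with a small pale cap. Both hazelnuts lie in one compartment.
- hazelnut2: A loose whole nut in its shell lying in the carousel; origin at its centre. Hazelnut, as hazelnut1.
- walnut1: A loose whole nut in its shell lying in the carousel; origin at its centre. Walnut: pale beige ball 32 mm in diameter with a seam.
- walnut2: A loose whole nut in its shell lying in the carousel; origin at its centre. Walnut, as walnut1, but in another compartment.
- macadamia1: A loose whole nut in its shell lying in the carousel; origin at its centre. Macadamia: very dark brown ball 25 mm in diameter.
- macadamia2: A loose whole nut in its shell lying in the carousel; origin at its centre. Macadamia, as macadamia1.
- chestnut1: A loose whole nut in its shell lying in the carousel; origin at its centre. Chestnut: dark red-brown ball 27 mm in diameter.

How it is judged:
By the outcome, as a careful person would: the job done as asked, in the order asked, and still so for the second after the job is handed in, with the robot touching nothing.
It also fails if it takes over 64 s, if anything falls off the work surface, if the arm or the gripper's body presses on something with over 40 N, if the wrist force passes 120 N, or if a joint passes its speed limit or range.

## Working session

There is one attempt and no reset: what is moved stays moved. The work goes in short steps, Python scripts to look and compute and a tool call to move; the robot and the scene stay as the last step left them, time stands still between calls to the robot, and variables do not carry over. Pictures are saved under pics/ and viewed, and the job is handed in when it is done.

Besides the shell and the picture viewer there is one more tool, called after "Call:" as name(argument=value, ...), one argument or row to a line, values as JSON. jog_arm: Moves the arm, as the interface text tells. Its arguments: {"type":"object","properties":{"commands":{"type":"array","items":{"type":"array","items":{"type":"number"}}},"fingers":{"type":"number"}},"required":["commands"]}

```bash
mkdir -p pics; cat > h.py <<'E'
import numpy as np,cv2
from plant import get_obs,snapshot,close_job,hold_point_z
def K(s):
    h,w=s["image"].shape[:2];f=h/2/np.tan(np.radians(s["fov_y"])/2)
    return np.array([[f,0,s["cx"]],[0,f,s["cy"]],[0,0,1]])
def ray(s,u,v):
    R=cv2.Rodrigues(np.array(s["rvec"],float))[0];t=np.array(s["tvec"],float).ravel()
    d=R.T@np.linalg.inv(K(s))@np.array([u,v,1.]);c=-R.T@t
    return c,d/np.linalg.norm(d)
def onz(s,u,v,z):
    c,d=ray(s,u,v);return c+d*(z-c[2])/d[2]
def proj(s,P):
    p,_=cv2.projectPoints(np.array(P,float).reshape(-1,1,3),np.array(s["rvec"],float),np.array(s["tvec"],float),K(s),None)
    return p.reshape(-1,2)
def save(s,n):
    cv2.imwrite(f"pics/{n}.png",s["image"][:,:,::-1])
E
python3 - <<'E'
from h import *
import pickle
print(hold_point_z, get_obs())
for n in("side","top"):
    s=snapshot(n);save(s,n+"0");pickle.dump(s,open(n+"0.pkl","wb"))
    print({k:v for k,v in s.items() if k!="image"}, ray(s,320,200))
E
```

```text
0.0188 {'clock': 0.0, 'joint_pos': array([ 8.95567786e+01,  2.05909545e+01,  6.36011312e-01, -1.88839369e-02,
       -7.01361375e+01, -1.65069536e+01]), 'qvel': array([-0.02467722, -0.05796975,  0.02528398,  0.04982537, -0.04677245,
        0.01563756]), 'tau': array([-5.49513861e-04, -5.82722712e+01,  2.93054509e+01,  6.99699238e+00,
        6.88879634e-03, -1.81404466e-04]), 'tool_pos': array([0.19667985, 0.64522043, 0.225649  ]), 'orientation': array([ 1.79907629e+02, -8.86058509e-03, -1.69565985e+01]), 'force': array([-0.90779224, -0.65542658, -0.07048192]), 'moment': array([-0.03844341,  0.02560374,  0.00103711]), 'opening': 0.08783083208962912}
{'fov_y': 53.19715199839687, 'cx': 318.229687906582, 'cy': 203.01133722384714, 'rvec': array([2.41977469, 0.00410262, 0.0249802 ]), 'tvec': array([-0.54415072,  0.05744056,  1.19042847])} (array([ 0.52330529, -0.74542717,  0.9418117 ]), array([ 0.02130781,  0.66626259, -0.74541273]))
{'fov_y': 50.03101406928144, 'cx': 317.81706202043705, 'cy': 196.1128463892406, 'rvec': array([ 2.14949653, -2.09135433,  0.19418232]), 'tvec': array([-0.05409195,  0.55688375,  1.04458718])} (array([ 0.35351587, -0.04722069,  1.13004626]), array([ 0.17777751,  0.00233863, -0.98406793]))
```

View pics/side0.png

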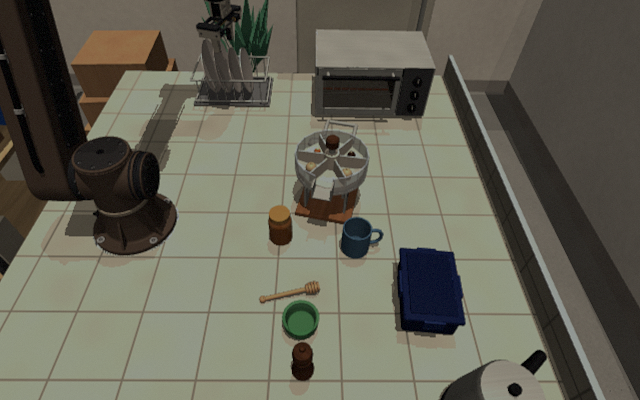

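View pics/top0.png

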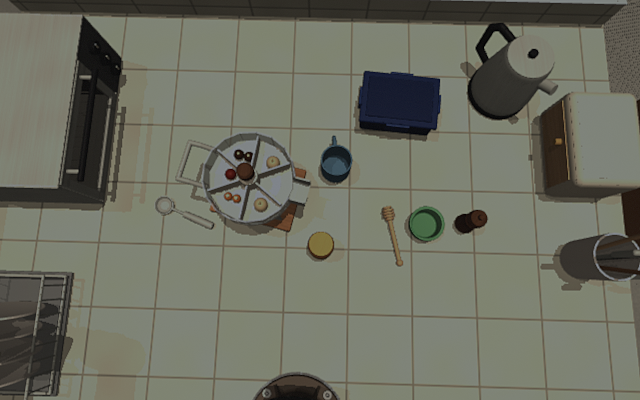

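```bash
python3 - <<'E'
import cv2,numpy as np
a=cv2.imread("pics/top0.png");b=cv2.imread("pics/side0.png")
c=cv2.resize(a[125:240,150:330],None,fx=4.4,fy=4.4,interpolation=cv2.INTER_CUBIC)
cv2.imwrite("pics/topz.png",np.clip(c*1.6,0,255).astype(np.uint8))
c=cv2.resize(b[110:260,250:400],None,fx=4,fy=4,interpolation=cv2.INTER_CUBIC)
cv2.imwrite("pics/sidez.png",np.clip(c*1.6,0,255).astype(np.uint8))
E
```

```text
(no output)
```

View pics/topz.png

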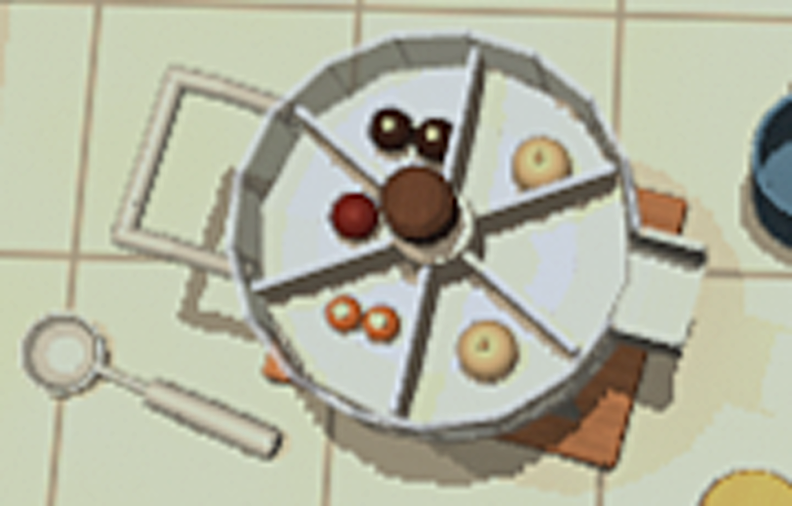

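View pics/sidez.png

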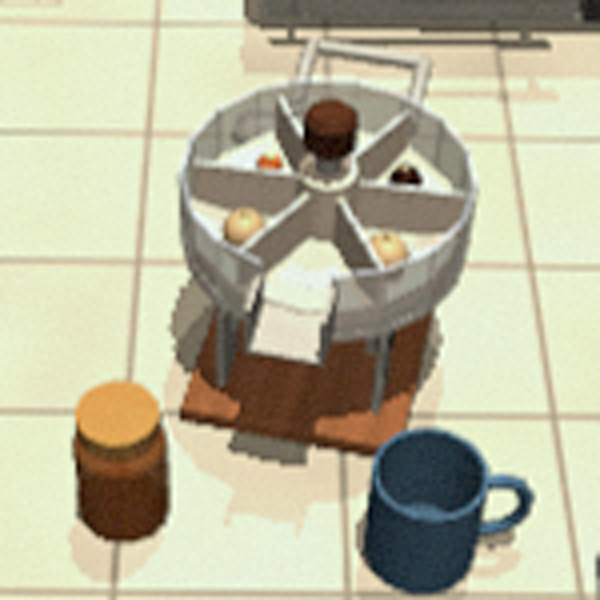

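```bash
cat > m.py <<'E'
from h import *
import pickle
def masks(s,tag):
    hsv=cv2.cvtColor(s["image"],cv2.COLOR_RGB2HSV)
    return hsv
def blob(s,lo,hi,box):
    hsv=cv2.cvtColor(s["image"],cv2.COLOR_RGB2HSV)
    m=cv2.inRange(hsv,np.array(lo),np.array(hi)); mm=np.zeros_like(m);x0,y0,x1,y1=box;mm[y0:y1,x0:x1]=m[y0:y1,x0:x1]
    n,l,st,c=cv2.connectedComponentsWithStats(mm)
    i=1+np.argmax(st[1:,4]); return l==i,st[i],c[i]
E
python3 - <<'E'
from m import *
t=pickle.load(open("top0.pkl","rb"));s=pickle.load(open("side0.pkl","rb"))
def z2t(u,v): return u/4.4+150,v/4.4+125
def z2s(u,v): return u/4+250,v/4+110
for n,(u,v),z in [("knobtop",(418,195),.233),("h1",(175,70),.165),("h2",(122,238),.165),("sp1",(703,265),.129),("sp2",(678,345),.129)]:
    print(n,onz(t,*z2t(u,v),z).round(4))
for n,(u,v),z in [("knobtop",(331,113),.233),("h1",(314,43),.165),("h2",(430,64),.165),("sp1",(248,350),.129),("sp2",(320,363),.129)]:
    print('side',n,onz(s,*z2s(u,v),z).round(4))
for nm,im,box in(("top",t,(400,195,455,255)),("side",s,(270,290,330,345))):
    m,st,c=blob(im,(50,60,20),(90,255,255),box);print(nm,"dish",st,c)
    cs,_=cv2.findContours(m.astype(np.uint8),cv2.RETR_EXTERNAL,cv2.CHAIN_APPROX_NONE)
    e=cv2.fitEllipse(max(cs,key=len));print(e, onz(im,*e[0],.045),onz(im,*e[0],.03))
for n,p,z in [("jarlid",(320.5,244),.11),("mugrim",(336,162),.09),("mill",(480,217),.13),("dipper a",(389,210),.015),("dipper b",(399,264),.008),("spoon a",(165,206),.005),("spoon b",(212,226),.01)]:
    print(n,onz(t,*p,z).round(3))
E
```

```text
knobtop [0.5784 0.1184 0.233 ]
h1 [0.6607 0.2649 0.165 ]
h2 [0.568  0.2851 0.165 ]
sp1 [ 0.5695 -0.0195  0.129 ]
sp2 [ 0.5251 -0.0074  0.129 ]
side knobtop [0.5803 0.1173 0.233 ]
side h1 [0.5747 0.2859 0.165 ]
side h2 [0.6651 0.2612 0.165 ]
side sp1 [ 0.5246 -0.01    0.129 ]
side sp2 [ 0.5738 -0.0213  0.129 ]
top dish [409 206  36  35 965] [426.27253886 223.2611399 ]
((426.2746887207031, 223.2612762451172), (33.64177703857422, 34.69374084472656), 96.24231719970703) [ 0.49676426 -0.31657488  0.045     ] [ 0.49874456 -0.32029852  0.03      ]
side dish [ 282  300   37   39 1125] [300.16977778 318.84266667]
((300.16497802734375, 318.84716796875), (35.68778610229492, 38.33119583129883), 9.333962440490723) [ 0.49912001 -0.32399964  0.045     ] [ 0.49871549 -0.31695087  0.03      ]
jarlid [ 0.432 -0.049  0.11 ]
mugrim [ 0.639 -0.082  0.09 ]
mill [ 0.504 -0.422  0.13 ]
dipper a [ 0.533 -0.227  0.015]
dipper b [ 0.394 -0.253  0.008]
spoon a [0.529 0.368 0.005]
spoon b [0.479 0.237 0.01 ]
```

```bash
python3 - <<'E'
import numpy as np
A=np.array([.5797,.1195]);u=np.array([np.cos(np.radians(76.8)),np.sin(np.radians(76.8))]);v=np.array([-u[1],u[0]])
D=A-.189*u; print("target",D)
def rd(p,c,ph):  # dist of point to body rect
    e=np.array([np.cos(ph),np.sin(ph)]);f=np.array([-e[1],e[0]]);d=p-c
    return np.hypot(max(abs(d@e)-.0965,0),max(abs(d@f)-.039,0))
sp=[A-a*u+b*v for a in(.1,.12,.139) for b in np.linspace(-.026,.026,9)]
ring=[A+.108*np.array([np.cos(t),np.sin(t)]) for t in np.linspace(0,6.28,180)]
jar=np.array([.432,-.049]);mug=np.array([.639,-.082]);mill=np.array([.504,-.422]);D0=np.array([.498,-.3195])
for ph in range(0,360,15):
    p=np.radians(ph);e=np.array([np.cos(p),np.sin(p)])
    c=D+.041*e;c0=D0+.041*e
    print(ph,"spout %.0f ring %.0f jar %.0f mug %.0f | mill0 %.0f"%tuple(1e3*np.array([min(rd(q,c,p) for q in sp),min(rd(q,c,p) for q in ring),rd(jar,c,p)-.033,rd(mug,c,p)-.04,rd(mill,c0,p)-.026])))
E
```

```text
target [ 0.53654169 -0.06450641]
0 spout 4 ring 37 jar 16 mug -40 | mill0 37
15 spout 0 ring 20 jar 9 mug -36 | mill0 36
30 spout 0 ring 0 jar 5 mug -13 | mill0 27
45 spout 0 ring 0 jar 13 mug 6 | mill0 14
60 spout 0 ring 0 jar 26 mug 18 | mill0 9
75 spout 0 ring 0 jar 33 mug 24 | mill0 16
90 spout 0 ring 0 jar 33 mug 23 | mill0 21
105 spout 0 ring 0 jar 25 mug 15 | mill0 19
120 spout 0 ring 0 jar 11 mug 2 | mill0 11
135 spout 0 ring 14 jar -9 mug -4 | mill0 10
150 spout 1 ring 34 jar -33 mug 2 | mill0 21
165 spout 10 ring 42 jar -33 mug 8 | mill0 32
180 spout 4 ring 37 jar -33 mug 7 | mill0 37
195 spout 0 ring 24 jar -30 mug -1 | mill0 36
210 spout 0 ring 15 jar -6 mug -3 | mill0 27
225 spout 0 ring 13 jar 13 mug 6 | mill0 12
240 spout 0 ring 18 jar 26 mug 18 | mill0 -9
255 spout 0 ring 25 jar 33 mug 24 | mill0 -26
270 spout 0 ring 21 jar 33 mug 23 | mill0 -26
285 spout 0 ring 14 jar 25 mug 15 | mill0 -26
300 spout 0 ring 14 jar 12 mug 1 | mill0 -19
315 spout 0 ring 21 jar 5 mug -19 | mill0 3
330 spout 1 ring 34 jar 10 mug -40 | mill0 21
345 spout 10 ring 42 jar 16 mug -40 | mill0 32
```

Call:
jog_arm(
  commands=[
    [22,-22,12,-3],
    [22,-22,12,-3],
    [22,-22,12,-3],
    [22,-22,12,-3],
    [22,-22,12,-3],
    [22,-22,12,-3],
    [22,-22,12,-3],
    [22,-22,12,-3],
    [22,-22,12,-3],
    [22,-22,12,-3],
  ],
  fingers=36,
)

```text
clock: 0.93
tool_pos: [0.4175, 0.4242, 0.3469]
orientation: [180.0, 0.0, -47.1]
force: [0.5, 1.1, 1.0]
opening: 0.036
```

Call:
jog_arm(
  commands=[
    [11,-32,0,-4],
    [11,-32,0,-4],
    [11,-32,0,-4],
    [11,-32,0,-4],
    [11,-32,0,-4],
    [11,-32,0,-4],
    [11,-32,0,-4],
    [11,-32,0,-4],
    [11,-32,0,-4],
    [11,-32,0,-4],
  ],
)

```text
clock: 1.77
tool_pos: [0.5268, 0.104, 0.3464]
orientation: [180.0, 0.0, -87.1]
force: [0.5, -0.8, 0.4]
opening: 0.0359
```

Call:
jog_arm(
  commands=[
    [-7,-35,0,0],
    [-7,-35,0,0],
    [-7,-35,0,0],
    [-7,-35,0,0],
    [-7,-35,0,0],
    [-7,-35,0,0],
    [-7,-35,0,0],
    [-7,-35,0,0],
    [-7,-35,0,0],
    [-7,-35,0,0],
  ],
)

```text
clock: 2.6
tool_pos: [0.4559, -0.2459, 0.3465]
orientation: [180.0, 0.0, -86.9]
force: [0.9, -0.5, 0.4]
opening: 0.0359
```

Call:
jog_arm(
  commands=[
    [0,-18,-20,-1],
    [0,-18,-20,-1],
    [0,-18,-20,-1],
    [1,-19.6,-20,0],
    [0,0,-30,0],
    [0,0,-30,0],
    [0,0,-30,0],
    [0,0,-30,0],
    [0,0,-20,0],
    [0,0,-10,0],
  ],
)

```text
clock: 3.43
tool_pos: [0.4558, -0.3172, 0.1132]
orientation: [179.7, 0.1, -90.0]
force: [-0.7, 0.3, -1.0]
opening: 0.0362
```

```bash
python3 - <<'E'
from h import *
o=get_obs();print(o["tool_pos"],o["joint_pos"].round(1))
for n in("side","top"):
    s=snapshot(n);im=s["image"]
    p=proj(s,[[.498,-.3195,.045]])[0].astype(int)
    c=im[max(p[1]-80,0):p[1]+80,p[0]-80:p[0]+80]
    # predicted finger tips
    print(n,p,c.shape)
    c=cv2.resize(c,None,fx=3.5,fy=3.5,interpolation=cv2.INTER_CUBIC);cv2.imwrite(f"pics/{n}1.png",np.clip(c[:,:,::-1]*1.6,0,255).astype(np.uint8))
E
python3 -c "
import cv2,numpy as np
a=cv2.imread('pics/side1.png');b=cv2.imread('pics/top1.png')
h=min(a.shape[0],b.shape[0]);c=np.hstack([a[:h],b[:h]]);c=cv2.resize(c,(800,int(h*800/c.shape[1])));cv2.imwrite('pics/both1.png',c)"
```

```text
[ 0.4557968  -0.31722104  0.11324867] [-14.7  15.4 -22.9  -0.1 -52.   14.7]
side [299 317] (160, 160, 3)
top [427 222] (160, 160, 3)
```

View pics/both1.png

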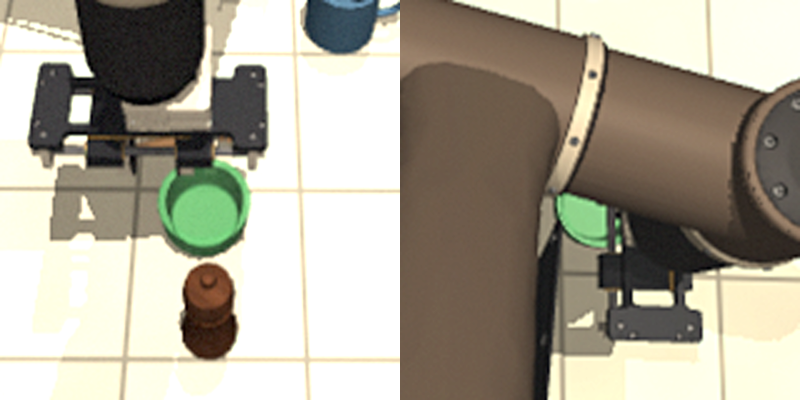

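Call:
jog_arm(
  commands=[
    [1,-2,-15,0],
    [0,0,-15,0],
    [0,0,-15,0],
    [0,0,-12,0],
    [0,0,-10,0],
    [0,0,-8,0],
    [0,0,-6,0],
    [0,0,-5,0],
    [0,0,-2,0],
    [0,0,0,0],
  ],
)

```text
clock: 4.37
tool_pos: [0.4587, -0.3199, 0.0284]
orientation: [180.0, 0.0, -89.9]
force: [0.7, -0.5, 0.3]
opening: 0.0359
```

```bash
cat > z.py <<'E'
import sys
from h import *
# usage z.py tag cam x y z half
def z(n,P,half,out,f=4):
    s=snapshot(n);p=proj(s,[P])[0].astype(int);y0=max(p[1]-half,0);x0=max(p[0]-half,0)
    c=s["image"][y0:p[1]+half,x0:p[0]+half,::-1]
    c=cv2.resize(c,None,fx=f,fy=f,interpolation=cv2.INTER_CUBIC)
    cv2.imwrite(f"pics/{out}.png",np.clip(c*1.6,0,255).astype(np.uint8));print(out,"origin",x0,y0,"f",f)
    return s
E
python3 -c "
from z import *
z('side',[.48,-.32,.03],50,'s2',6);o=get_obs();print(o['tool_pos'],o['force'])"
```

```text
s2 origin 242 269 f 6
[ 0.4589247  -0.32002789  0.0287499 ] [ 0.10904039 -0.71704144  0.03438938]
```

View pics/s2.png

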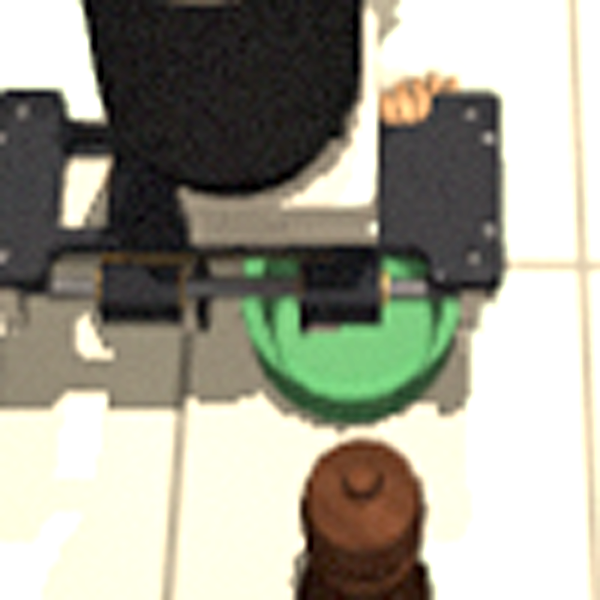

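Call:
jog_arm(
  commands=[
    [-1.5,0,-3,0],
    [0,0,-2,0],
    [0,0,0,0],
    [0,0,0,0],
    [0,0,0,0],
    [0,0,0,0],
    [0,0,0,0],
    [0,0,0,0],
    [0,0,0,0],
    [0,0,0,0],
  ],
)

```text
clock: 5.25
tool_pos: [0.4573, -0.3199, 0.0236]
orientation: [-180.0, -0.0, -89.9]
force: [0.6, -0.1, -0.3]
opening: 0.0362
```

Call:
jog_arm(
  commands=[
    [0,0,0,0],
    [0,0,0,0],
    [0,0,0,0],
    [0,0,0,0],
    [0,0,0,0],
    [0,0,0,0],
    [0,0,0,0],
    [0,0,0,0],
    [0,0,0,0],
    [0,0,0,0],
  ],
  fingers=0,
)

```text
clock: 6.08
tool_pos: [0.4577, -0.3199, 0.0238]
orientation: [-180.0, -0.0, -89.9]
force: [0.6, 4.1, 5.6]
opening: 0.0102
```

Call:
jog_arm(
  commands=[
    [0,0,2,0],
    [0,0,3,0],
    [0,0,5,0],
    [0,0,7,0],
    [0,0,9,0],
    [0,0,9,0],
    [0,0,9,0],
    [0,0,8,0],
    [0,0,6,0],
    [0,0,2,0],
  ],
)

```text
clock: 6.92
tool_pos: [0.4579, -0.3202, 0.0851]
orientation: [-179.9, -0.0, -89.9]
force: [0.4, 0.7, -1.4]
opening: 0.0094
```

```bash
python3 -c "
from z import *
z('side',[.48,-.32,.09],50,'s3',6);o=get_obs();print(o['tool_pos'],o['force'],o['moment'],o['joint_pos'])"
```

```text
s3 origin 241 258 f 6
[ 0.45779462 -0.32012129  0.08483097] [-0.1727611   0.17148851 -1.26173033] [ 0.07420739 -0.00981404 -0.01766713] [-1.48788357e+01  1.73497551e+01 -2.46447892e+01  7.63066033e-03
 -4.79029091e+01  1.49324622e+01]
```

View pics/s3.png

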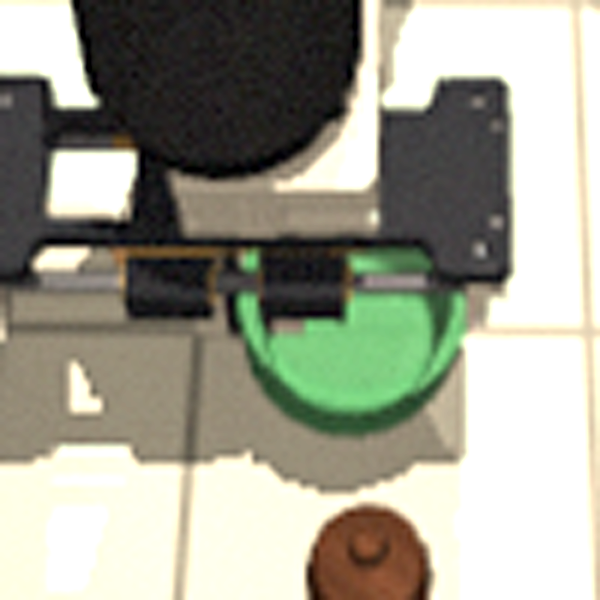

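Call:
jog_arm(
  commands=[
    [5.5,12,1,7],
    [5.5,12,1,7],
    [5.5,12,1,7],
    [5.5,12,1,7],
    [5.5,12,1,7],
    [5.5,12,1,7],
    [5.5,12,1,7],
    [5.5,12,1,7],
    [5.5,12,1,7],
    [5.5,12,1,7],
  ],
)

```text
clock: 7.8
tool_pos: [0.5122, -0.1993, 0.0932]
orientation: [180.0, 0.0, -19.6]
force: [-0.3, 0.1, -2.8]
opening: 0.0092
```

Call:
jog_arm(
  commands=[
    [1,7,0,3.7],
    [1,8,0,3],
    [1,8,0,0],
    [1,8,0,0],
    [1,8,0,0],
    [1,8,0,0],
    [1,8,0,0],
    [1,8,0,0],
    [1,8,0,0],
    [1,7,0,0],
  ],
)

```text
clock: 8.63
tool_pos: [0.5223, -0.1211, 0.0936]
orientation: [-180.0, -0.0, -13.2]
force: [0.5, 0.0, -1.5]
opening: 0.009
```

```bash
python3 -c "
from z import *
z('side',[.5331,-.0791,.08],65,'s4',5);o=get_obs();print(o['tool_pos'],o['orientation'],o['force'],o['moment'],o['joint_pos'])"
```

```text
s4 origin 249 163 f 5
[ 0.52268114 -0.12035975  0.09366289] [-1.79984873e+02 -2.08803905e-02 -1.32258073e+01] [-0.06405824  0.95789921 -1.48268533] [ 0.13336161 -0.01004477 -0.00817343] [ 7.98000594e+00  1.48978764e+01 -2.68105670e+01 -8.77705425e-03
 -4.82666187e+01  6.88000306e+01]
```

View pics/s4.png

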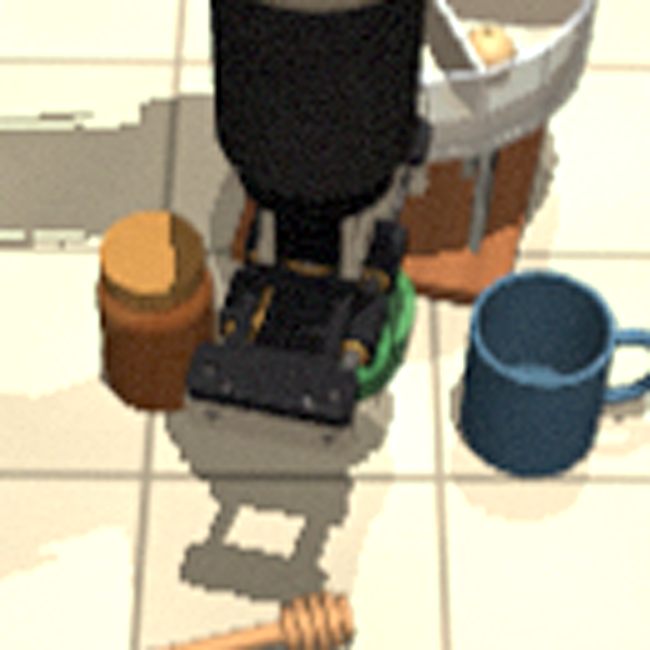

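```bash
python3 -c "
from z import *
s=snapshot('side');print(onz(s,331,225,.115),proj(s,[[.5327,-.079,.115],[.578,-.079,.115],[.5327-.0225*1,-.079,.115]]))
s=z('top',[.5331,-.0791,.08],60,'t4',5)
"
```

```text
[ 0.57531226 -0.09429628  0.115     ] [[314.82586305 220.32565109]
 [331.86665988 220.47992615]
 [306.35271927 220.24894137]]
t4 origin 273 144 f 5
```

View pics/t4.png

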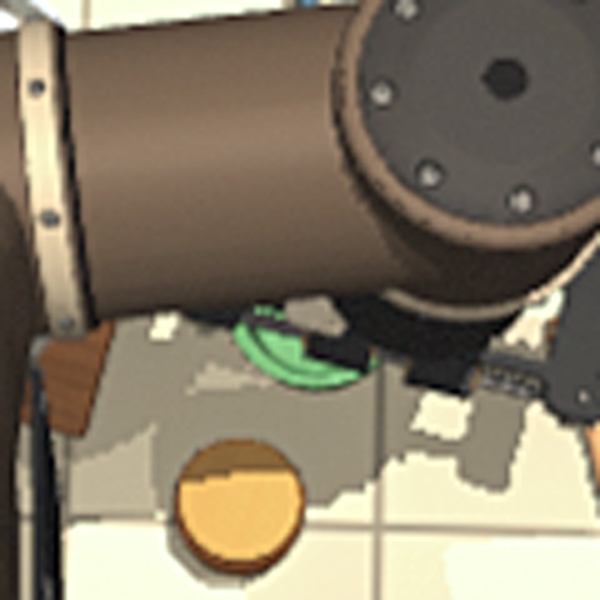

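```bash
python3 -c "
from h import *
a=snapshot('top')['image'];b=snapshot('side')['image']
c=np.vstack([a,b])[:,:,::-1];c=cv2.resize(c,(480,600));cv2.imwrite('pics/full5.png',np.clip(c*1.5,0,255).astype(np.uint8))"
```

```text
(no output)
```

View pics/full5.png

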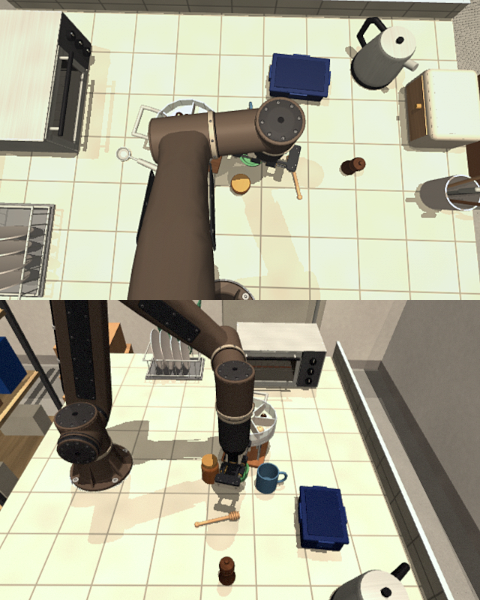

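```bash
python3 -c "
from h import *
s=snapshot('side')
for z in np.arange(.1,.8,.05): print(round(z,2),proj(s,[[.5227,-.12,z]])[0].round(0))"
```

```text
0.1 [311. 236.]
0.15 [311. 224.]
0.2 [311. 211.]
0.25 [311. 198.]
0.3 [311. 183.]
0.35 [312. 166.]
0.4 [312. 149.]
0.45 [312. 129.]
0.5 [312. 108.]
0.55 [312.  84.]
0.6 [313.  58.]
0.65 [313.  28.]
0.7 [313.  -5.]
0.75 [313. -43.]
```

Call:
jog_arm(
  commands=[
    [1,1,-8,0],
    [0,0,-10,0],
    [0,0,-10,0],
    [0,0,-10,0],
    [0,0,-9,0],
    [0,0,-7,0],
    [0,0,-5,0],
    [0,0,-4,0],
    [0,0,-3,0],
    [0,0,-2,0],
  ],
)

```text
clock: 9.77
tool_pos: [0.5234, -0.1214, 0.0259]
orientation: [180.0, -0.0, -13.2]
force: [-3.2, -4.8, 8.6]
opening: 0.0093
```

Call:
jog_arm(
  commands=[
    [0,0,-1,0],
    [0,0,-1,0],
    [0,0,0,0],
    [0,0,0,0],
    [0,0,0,0],
    [0,0,0,0],
    [0,0,0,0],
    [0,0,0,0],
    [0,0,0,0],
    [0,0,0,0],
  ],
)

```text
clock: 10.6
tool_pos: [0.5236, -0.1216, 0.0249]
orientation: [180.0, -0.1, -13.2]
force: [-3.4, -5.1, 8.1]
opening: 0.0097
```

Call:
jog_arm(
  commands=[
    [0,0,0,0],
    [0,0,0,0],
    [0,0,0,0],
    [0,0,0,0],
    [0,0,4,0],
    [0,0,6,0],
    [0,0,8,0],
    [0,0,10,0],
    [0,0,10,0],
    [0,0,10,0],
  ],
  fingers=36,
)

```text
clock: 11.43
tool_pos: [0.5236, -0.1209, 0.0731]
orientation: [-180.0, -0.1, -13.2]
force: [0.3, -1.1, -0.4]
opening: 0.0362
```

Call:
jog_arm(
  commands=[
    [-4,-16,5,0],
    [-4,-16,5,0],
    [-4,-16,0,0],
    [-4,-16,0,0],
    [-4,-16,0,0],
    [-4,-16,0,0],
    [-4,-16,0,0],
    [-4,-16,0,0],
    [-4,-16,0,0],
    [-4,-16,0,0],
  ],
  fingers=0,
)

```text
clock: 12.27
tool_pos: [0.4833, -0.2818, 0.0827]
orientation: [-180.0, -0.1, -13.2]
force: [0.1, -0.7, 1.1]
opening: 0.0001
```

```bash
python3 - <<'E'
from z import *
from m import blob
o=get_obs();print(o['tool_pos'],o['force'])
for n in('side','top'):
    s=z(n,[.5331,-.0791,.03],60,n+'6',5)
    p=proj(s,[[.5331,-.0791,.03]])[0].astype(int)
    m,st,c=blob(s,(50,60,20),(90,255,255),(p[0]-35,p[1]-35,p[0]+35,p[1]+35))
    cs,_=cv2.findContours(m.astype(np.uint8),cv2.RETR_EXTERNAL,cv2.CHAIN_APPROX_NONE)
    e=cv2.fitEllipse(max(cs,key=len));print(n,st,e, onz(s,*e[0],.045))
E
python3 -c "
import cv2,numpy as np
a=cv2.imread('pics/side6.png');b=cv2.imread('pics/top6.png')
c=cv2.resize(np.hstack([a,b]),(800,400));cv2.imwrite('pics/b6.png',c)"
```

```text
[ 0.48327806 -0.28178627  0.08266095] [ 0.12059539 -0.68796766  1.11248599]
side6 origin 254 179 f 5
side [314 226  17  32 341] ((321.1747741699219, 240.50367736816406), (16.986467361450195, 31.873973846435547), 5.527585506439209) [ 0.55117079 -0.09393484  0.045     ]
top6 origin 273 147 f 5Traceback (most recent call last):
  File "<stdin>", line 7, in <module>
  File "m.py", line 10, in blob
    i=1+np.argmax(st[1:,4]); return l==i,st[i],c[i]
        ~~~~~~~~~^^^^^^^^^^
    return _wrapfunc(a, 'argmax', axis=axis, out=out, **kwds)
    return bound(*args, **kwds)
ValueError: attempt to get argmax of an empty sequence
```

View pics/b6.png

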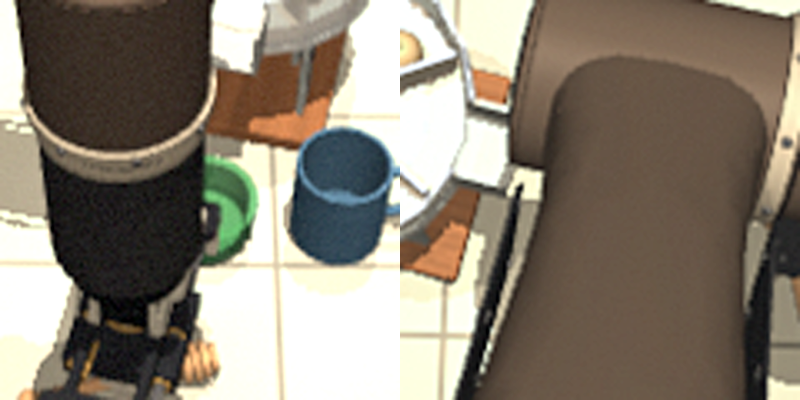

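Call:
jog_arm(
  commands=[
    [5,20,0,0],
    [5,20,0,0],
    [5,20,0,0],
    [5,20,0,0],
    [5,20,0,0],
    [5,19,0,0],
    [0,0,-15,0],
    [0,0,-18,0],
    [0,0,-18,0],
    [0,0,-11,0],
  ],
)

```text
clock: 13.2
tool_pos: [0.5129, -0.1611, 0.0189]
orientation: [-180.0, 0.0, -13.2]
force: [-0.9, -0.2, -0.2]
opening: 0.0004
```

```bash
python3 -c "
from z import *
z('side',[.52,-.12,.05],60,'s7',6);o=get_obs();print(o['tool_pos'],o['force'])
z('top',[.52,-.12,.05],60,'t7',6)"
```

```text
s7 origin 249 187 f 6
[ 0.51183744 -0.16115273  0.01724535] [-0.13548361 -0.10209959 -1.4913284 ]
t7 origin 289 151 f 6
```

View pics/s7.png

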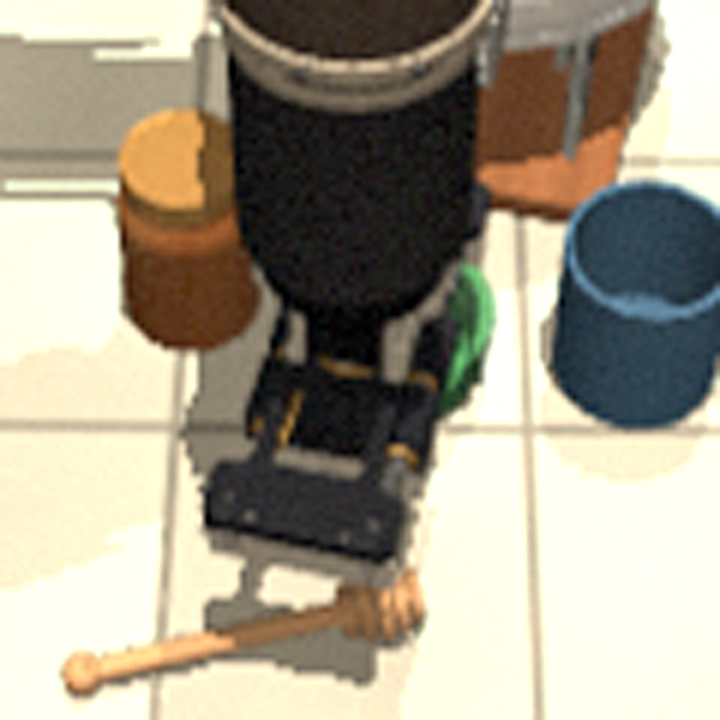

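View pics/t7.png

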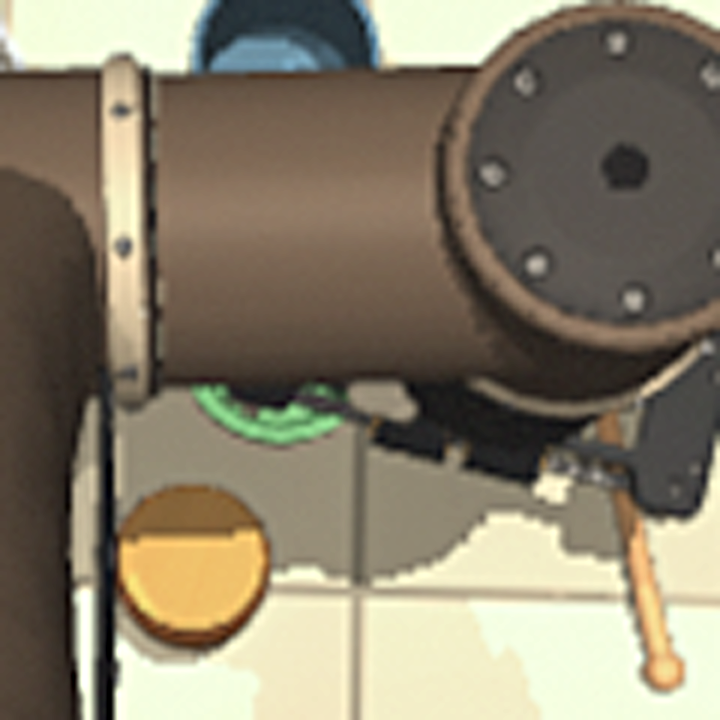

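Call:
jog_arm(
  commands=[
    [1.2,4.5,0,0],
    [1.2,4.5,0,0],
    [1.2,4,0,0],
    [1,4,0,0],
    [1,4,0,0],
    [1,4,0,0],
    [1,3.5,0,0],
    [0.5,2.5,0,0],
    [0,0,0,0],
    [0,0,0,0],
  ],
)

```text
clock: 14.13
tool_pos: [0.5215, -0.1307, 0.0195]
orientation: [-180.0, -0.0, -13.2]
force: [0.4, -0.1, 0.2]
opening: 0.0004
```

Call:
jog_arm(
  commands=[
    [-2,-8,0,0],
    [-2,-8,0,0],
    [-2,-8,0,0],
    [0,0,10,0],
    [0,0,25,0],
    [0,0,35,0],
    [0,0,40,0],
    [0,0,40,0],
    [0,0,40,0],
    [0,0,35,0],
  ],
)

```text
clock: 14.97
tool_pos: [0.5151, -0.1555, 0.2485]
orientation: [-180.0, -0.1, -13.3]
force: [0.7, 0.7, -0.4]
opening: 0.0002
```

Call:
jog_arm(
  commands=[
    [0,20,30,-4],
    [2,25,10,-4],
    [6,30,5,-5],
    [6,30,0,-5],
    [8,30,0,-5],
    [8,30,0,-5],
    [8,30,0,-5],
    [8,30,0,-5],
    [8,30,0,-5],
    [8,30,0,-4],
  ],
  fingers=65,
)

```text
clock: 15.8
tool_pos: [0.5773, 0.131, 0.2905]
orientation: [-180.0, 0.0, -60.5]
force: [1.8, -0.3, -0.1]
opening: 0.061
```

```bash
python3 - <<'E'
from z import *
from m import blob
o=get_obs();print(o['tool_pos'],o['force'])
for n in('side','top'):
    s=z(n,[.5365,-.0645,.03],60,n+'8',5)
    p=proj(s,[[.5331,-.0791,.03]])[0].astype(int)
    m,st,c=blob(s,(50,60,20),(90,255,255),(p[0]-35,p[1]-35,p[0]+35,p[1]+35))
    cs,_=cv2.findContours(m.astype(np.uint8),cv2.RETR_EXTERNAL,cv2.CHAIN_APPROX_NONE)
    e=cv2.fitEllipse(max(cs,key=len));print(n,st,e, onz(s,*e[0],.045))
E
python3 -c "
import cv2,numpy as np
a=cv2.imread('pics/side8.png');b=cv2.imread('pics/top8.png')
c=cv2.resize(np.hstack([a,b]),(800,400));cv2.imwrite('pics/b8.png',c)"
```

```text
[0.5773041  0.13103795 0.29052363] [ 1.80868768 -0.26707905 -0.07479009]
side8 origin 255 175 f 5
side [301 222  32  32 782] ((316.4485168457031, 237.14556884765625), (30.036388397216797, 31.40892219543457), 1.5558618307113647) [ 0.53811671 -0.08257064  0.045     ]
top8 origin 267 146 f 5
top [313 189  35  34 921] ((330.1485290527344, 205.5595245361328), (33.114219665527344, 33.6314582824707), 83.5960922241211) [ 0.53575301 -0.07106034  0.045     ]
```

View pics/b8.png

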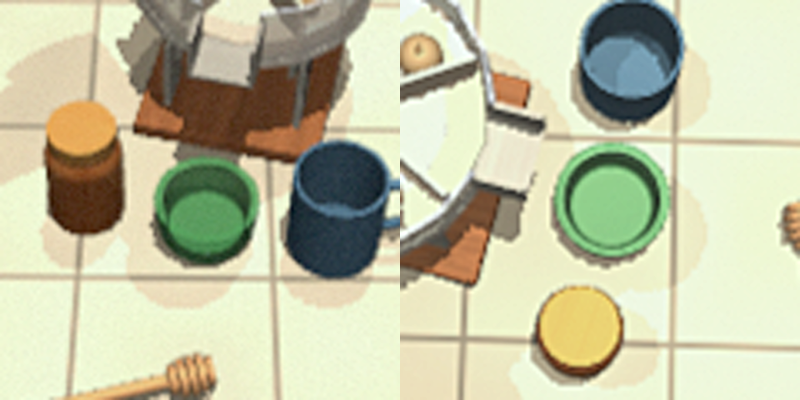

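Call:
jog_arm(
  commands=[
    [-8,-30,0,4.7],
    [-8,-30,0,4.7],
    [-8,-30,0,4.7],
    [-8,-30,0,4.7],
    [-8,-30,0,4.7],
    [-8,-30,0,4.7],
    [-7,-30,0,4.7],
    [-5,-28,-2,4.7],
    [-2,-28,-5,4.7],
    [0,-22,-35,5],
  ],
  fingers=0,
)

```text
clock: 16.73
tool_pos: [0.5175, -0.1611, 0.2538]
orientation: [-180.0, -0.6, -12.7]
force: [2.3, -0.5, 0.8]
opening: 0.004
```

Call:
jog_arm(
  commands=[
    [0,0,-35,0],
    [0,0,-40,0],
    [0,0,-40,0],
    [0,0,-40,0],
    [0,0,-35,0],
    [0,0,-25,0],
    [0,0,-10,0],
    [0,0,-4,0],
    [0,0,0,0],
    [0,0,0,0],
  ],
)

```text
clock: 17.57
tool_pos: [0.5166, -0.1582, 0.0202]
orientation: [-180.0, -0.1, -12.9]
force: [0.6, 0.5, 0.7]
opening: 0.0002
```

Call:
jog_arm(
  commands=[
    [1,4.5,0,0],
    [1,4.5,0,0],
    [1,4.5,0,0],
    [1,4.5,0,0],
    [1,4.5,0,0],
    [1,4,0,0],
    [0.5,3.5,0,0],
    [0.5,2.5,0,0],
    [0,1.5,0,0],
    [0,0,0,0],
  ],
)

```text
clock: 18.4
tool_pos: [0.5224, -0.1237, 0.0186]
orientation: [180.0, 0.0, -12.9]
force: [-1.2, -0.7, 0.8]
opening: 0.0003
```

Call:
jog_arm(
  commands=[
    [-2,-8,0,0],
    [-2,-8,0,0],
    [-2,-8,0,0],
    [0,0,10,0],
    [0,0,25,0],
    [0,0,35,0],
    [0,0,40,0],
    [0,0,40,0],
    [0,0,40,0],
    [0,0,35,0],
  ],
)

```text
clock: 19.23
tool_pos: [0.5161, -0.1485, 0.2475]
orientation: [-180.0, -0.1, -13.0]
force: [1.7, -0.3, -0.8]
opening: 0.0002
```

Call:
jog_arm(
  commands=[
    [0,20,30,-4],
    [2,25,10,-4],
    [6,30,5,-5],
    [6,30,0,-5],
    [8,30,0,-5],
    [8,30,0,-5],
    [8,30,0,-5],
    [8,30,0,-5],
    [8,25,0,-5],
    [8,22,0,-4],
  ],
  fingers=65,
)

```text
clock: 20.07
tool_pos: [0.5784, 0.1254, 0.2894]
orientation: [-180.0, 0.0, -60.2]
force: [-0.4, -0.3, 0.5]
opening: 0.061
```

```bash
python3 - <<'E'
from z import *
from m import blob
o=get_obs();print(o['tool_pos'],o['force'],o['orientation'],o['joint_pos'])
for n in('side','top'):
    s=z(n,[.5365,-.0645,.03] if n=='top' else [.58,.06,.15],60,n+'9',5)
    p=proj(s,[[.5331,-.0791,.03]])[0].astype(int)
    m,st,c=blob(s,(50,60,20),(90,255,255),(p[0]-35,p[1]-35,p[0]+35,p[1]+35))
    cs,_=cv2.findContours(m.astype(np.uint8),cv2.RETR_EXTERNAL,cv2.CHAIN_APPROX_NONE)
    e=cv2.fitEllipse(max(cs,key=len));print(n,st,e, onz(s,*e[0],.045))
E
python3 -c "
import cv2,numpy as np
a=cv2.imread('pics/side9.png');b=cv2.imread('pics/top9.png')
c=cv2.resize(np.hstack([a,b]),(800,400));cv2.imwrite('pics/b9.png',c)"
```

```text
[0.57836612 0.12535052 0.28943851] [-0.44113012 -0.31836905  0.48750768] [-1.79963195e+02  8.65124476e-03 -6.02006533e+01] [ 3.11344572e+01  1.07731417e+01 -4.52169877e+00 -8.07885676e-03
 -7.46681629e+01 -1.33297967e+00]
side9 origin 271 114 f 5
side [302 220  31  32 781] ((317.0704650878906, 235.25929260253906), (30.039026260375977, 31.30760383605957), 3.745302438735962) [ 0.53985997 -0.0760254   0.045     ]
top9 origin 267 146 f 5
top [311 188  34  34 916] ((327.4931335449219, 204.70387268066406), (33.17721939086914, 33.35030746459961), 88.17028045654297) [ 0.53779334 -0.06419732  0.045     ]
```

View pics/b9.png

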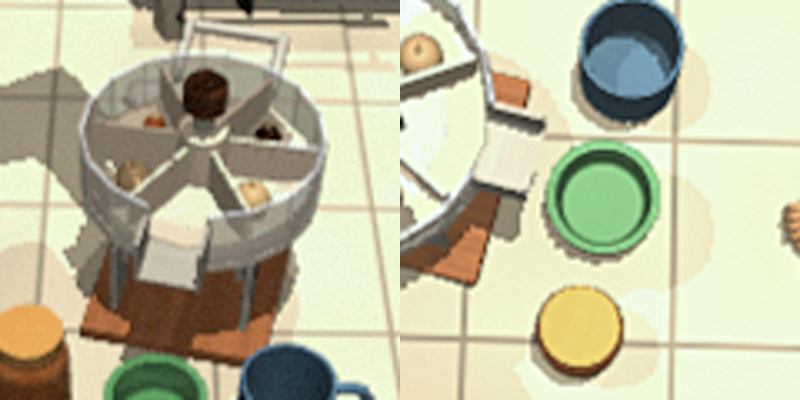

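```bash
python3 -c "
from z import *
s=snapshot('side');print(proj(s,[[.5784,.1254,.289],[.5797,.1195,.233],[.5797,.1195,.217]]))
cv2.imwrite('pics/s10.png',np.clip(s['image'][:,:,::-1]*1.5,0,255).astype(np.uint8))"
```

```text
[[332.91551494 119.86635409]
 [332.49776345 137.72488213]
 [332.23442469 142.20874777]]
```

View pics/s10.png

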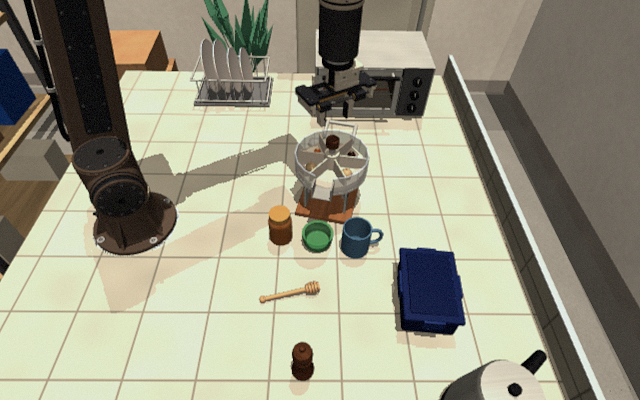

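```bash
python3 - <<'E'
from m import *
t=pickle.load(open("top0.pkl","rb"))
A=np.array([.5797,.1195])
P=[onz(t,u/4.4+150,v/4.4+125,.172)[:2] for u,v in[(475,50),(617,175),(577,352),(398,415),(255,288),(297,108)]]
for p in P: d=p-A;print(np.hypot(*d).round(3),np.degrees(np.arctan2(d[1],d[0])).round(1))
for i in range(3): print((P[i]+P[i+3])/2, np.degrees(np.arctan2(*(P[i]-P[i+3])[::-1])))
c=(sum(P)/6);print(c)
for n,q in(("hz1",(343,314)),("hz2",(379,323)),("wal",(488,350)),("wal2",(541,163))):
    d=onz(t,q[0]/4.4+150,q[1]/4.4+125,.14)[:2]-A;print(n,np.degrees(np.arctan2(d[1],d[0])))
E
```

```text
0.095 -9.3
0.098 -73.6
0.102 -131.2
0.103 172.5
0.099 112.4
0.097 52.3
[0.57564403 0.11857239] -8.384675477835628
[0.57453646 0.11862263] -70.52863094617189
[0.57597007 0.11962368] -129.48669305216265
[0.57538352 0.11893957]
hz1 130.40760610209287
hz2 146.18599278128195
wal -157.03270880052347
wal2 -49.95804982232761
```

Call:
jog_arm(
  commands=[
    [0.8,-6,-8,0],
    [0,0,-10,0],
    [0,0,-12,0],
    [0,0,-12,0],
    [0,0,-12,0],
    [0,0,-10,0],
    [0,0,-9,0],
    [0,0,-7,0],
    [0,0,-5,0],
    [0,0,-3,0],
  ],
)

```text
clock: 21.05
tool_pos: [0.579, 0.1178, 0.1999]
orientation: [180.0, 0.0, -60.0]
force: [-0.4, 0.3, 0.3]
opening: 0.0651
```

```bash
python3 -c "
from z import *
o=get_obs();print(o['tool_pos'],o['force'])
z('side',[.58,.12,.2],45,'s11',6)"
```

```text
[0.57899836 0.11775013 0.19988082] [-0.36895707  0.28302866  0.25303249]
s11 origin 287 101 f 6
```

View pics/s11.png

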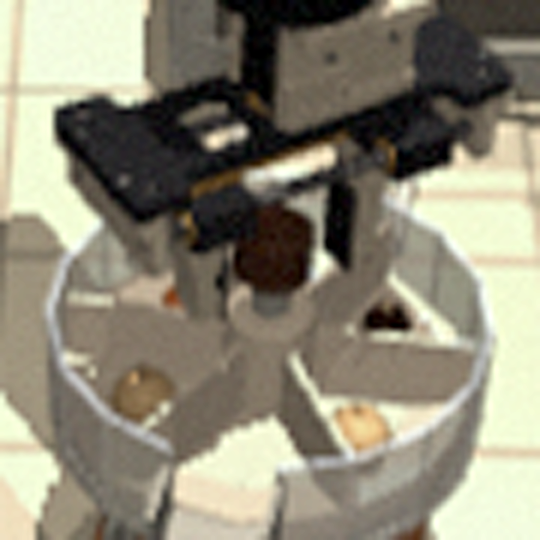

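Fingers straddle the knob (at about (275,250) in the crop). Closing.

Call:
jog_arm(
  commands=[
    [0,0,0,0],
    [0,0,0,0],
    [0,0,0,0],
    [0,0,0,0],
    [0,0,0,0],
    [0,0,0,0],
    [0,0,0,0],
    [0,0,0,0],
    [0,0,0,0],
    [0,0,0,0],
  ],
  fingers=20,
)

```text
clock: 21.93
tool_pos: [0.5799, 0.1186, 0.201]
orientation: [-179.9, -0.0, -59.9]
force: [4.4, 3.5, -0.2]
opening: 0.0366
```

Call:
jog_arm(
  commands=[
    [0.6,0.5,0,1],
    [0.2,0.2,0,2],
    [0,0,0,3],
    [0,0,0,4],
    [0,0,0,5],
    [0,0,0,5],
    [0,0,0,5],
    [0,0,0,5],
    [0,0,0,5],
    [0,0,0,5],
  ],
)

```text
clock: 22.77
tool_pos: [0.5814, 0.1198, 0.2013]
orientation: [-179.8, -0.1, -19.6]
force: [5.1, 5.5, 0.3]
opening: 0.037
```

Call:
jog_arm(
  commands=[
    [0,0,0,5],
    [0,0,0,5],
    [0,0,0,5],
    [0,0,0,5],
    [0,0,0,5],
    [0,0,0,5],
    [0,0,0,5],
    [0,0,0,5],
    [0,0,0,5],
    [0,0,0,5],
  ],
)

```text
clock: 23.6
tool_pos: [0.5809, 0.1215, 0.2019]
orientation: [-179.9, -0.3, 30.4]
force: [-0.7, 11.5, 7.7]
opening: 0.0369
```

Call:
jog_arm(
  commands=[
    [0,0,0,5],
    [0,0,0,5],
    [0,0,0,5],
    [0,0,0,4],
    [0,0,0,4],
    [0,0,0,2.5],
    [0,0,0,1],
    [0,0,0,0],
    [0,0,0,0],
    [0,0,0,0],
  ],
)

```text
clock: 24.43
tool_pos: [0.5795, 0.1217, 0.2022]
orientation: [-179.9, -0.3, 56.7]
force: [-6.5, 15.1, 13.1]
opening: 0.0371
```

```bash
python3 -c "
from z import *
o=get_obs();print(o['tool_pos'],o['force'],o['orientation'])
z('side',[.58,.12,.2],45,'s12',6)"
```

```text
[0.57954552 0.12167993 0.2022165 ] [-6.47831105 15.11940854 13.0545446 ] [-179.91640148   -0.25329323   56.66542553]
s12 origin 287 101 f 6
```

View pics/s12.png

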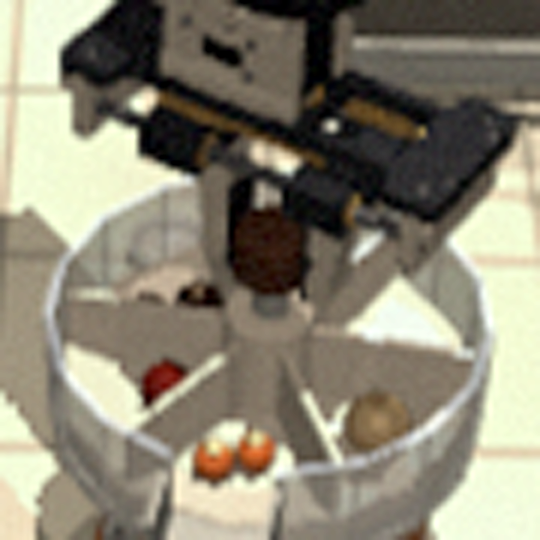

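Call:
jog_arm(
  commands=[
    [-1,2,0.5,0],
    [0,0,0,0],
    [0,0,0,0],
    [0,0,0,0],
    [0,0,0,0],
    [0,0,6,0],
    [0,0,10,0],
    [0,0,14,0],
    [0,0,18,0],
    [0,0,18,0],
  ],
  fingers=65,
)

```text
clock: 25.32
tool_pos: [0.579, 0.1205, 0.2686]
orientation: [180.0, 0.0, 56.5]
force: [-0.1, 0.5, -0.2]
opening: 0.0652
```

Call:
jog_arm(
  commands=[
    [4,17,12,-7],
    [4,17,10,-7],
    [4,17,0,-7],
    [4,17,0,-7],
    [4,17,0,-7],
    [4,17,0,-7],
    [4,17,0,-7],
    [4,17,0,-7],
    [4,15,0,-7],
    [2,2,0,-7],
  ],
  fingers=40,
)

```text
clock: 26.15
tool_pos: [0.6174, 0.2758, 0.2895]
orientation: [-180.0, -0.0, -13.7]
force: [-0.3, 0.0, -0.2]
opening: 0.0402
```

```bash
python3 - <<'E'
from z import *
o=get_obs();print(o['tool_pos'],o['force'],o['orientation'],o['joint_pos'].round(1))
z('side',[.58,.12,.15],45,'s13',6)
z('top',[.58,.12,.15],60,'t13',5)
E
python3 -c "
import cv2,numpy as np
a=cv2.imread('pics/side13.png') if 0 else cv2.resize(cv2.imread('pics/s13.png'),(400,400));b=cv2.resize(cv2.imread('pics/t13.png'),(400,400))
cv2.imwrite('pics/b13.png',np.hstack([a,b]))"
```

```text
[0.61739249 0.27578773 0.28953893] [-0.34658924  0.00193497 -0.21457387] [-1.79988612e+02 -1.80678843e-02 -1.37207352e+01] [ 40.6  19.    6.5   0.  -77.5  35.7]
s13 origin 286 114 f 6
t13 origin 190 117 f 5
```

View pics/b13.png

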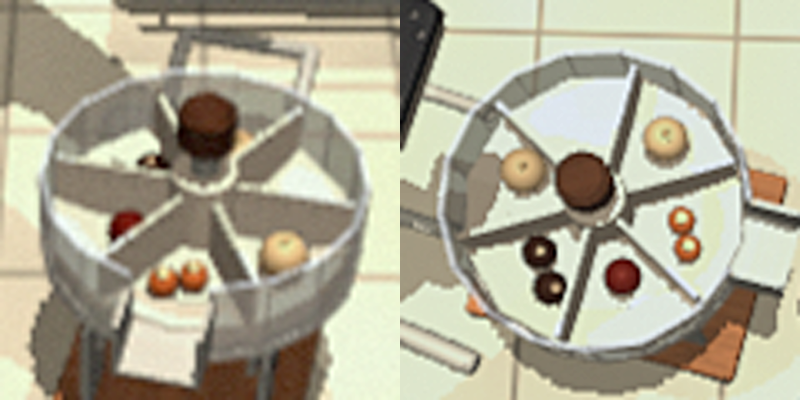

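```bash
python3 - <<'E'
from m import *
t=pickle.load(open("top0.pkl","rb"))
P=[onz(t,190+u*.3,117+v*.3,.172)[:2] for u,v in[(233,70),(340,167),(297,298),(162,338),(60,242),(97,103)]]
for i in range(3): print((P[i]+P[i+3])/2, np.degrees(np.arctan2(*(P[i]-P[i+3])[::-1]))+60*i)
print(sum(P)/6)
A=np.array([.5797,.1195]);u=np.array([.2284,.9736])
print("handle",A+.158*u)
E
```

```text
[0.57469256 0.1183467 ] -11.284239266762313
[0.57281983 0.11649309] -12.966983635147699
[0.57633697 0.12014022] -12.600131037742244
[0.57461645 0.11832667]
handle [0.6157872 0.2733288]
```

Call:
jog_arm(
  commands=[
    [-1.5,-2,-15,0.5],
    [0,0,-20,0],
    [0,0,-20,0],
    [0,0,-20,0],
    [0,0,-20,0],
    [0,0,-15,0],
    [0,0,-12,0],
    [0,0,-10,0],
    [0,0,-6,0],
    [0,0,-4,0],
  ],
  fingers=32,
)

```text
clock: 27.08
tool_pos: [0.6155, 0.2716, 0.1468]
orientation: [180.0, -0.0, -12.9]
force: [-0.5, -0.4, -0.5]
opening: 0.0319
```

```bash
python3 - <<'E'
from z import *
o=get_obs();print(o['tool_pos'],o['force'],o['opening'])
z('side',[.6158,.2733,.165],45,'s14',6)
z('top',[.6158,.2733,.165],45,'t14',6)
a=cv2.resize(cv2.imread('pics/s14.png'),(400,400));b=cv2.resize(cv2.imread('pics/t14.png'),(400,400))
cv2.imwrite('pics/b14.png',np.hstack([a,b]))
E
```

```text
[0.61554074 0.2715797  0.14681803] [-0.50335346 -0.37946187 -0.47351036] 0.031871399430748015
s14 origin 296 78 f 6
t14 origin 139 114 f 6
```

View pics/b14.png

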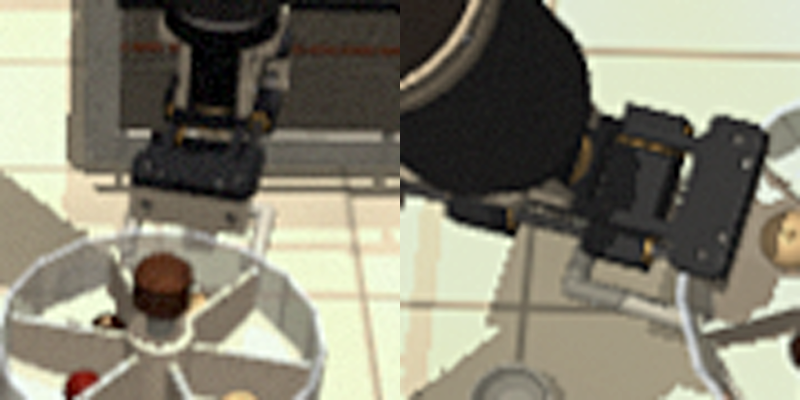

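Straddling the bar, no contact force. Close and check.

Call:
jog_arm(
  commands=[
    [0,1,0,0],
    [0,0,0,0],
    [0,0,0,0],
    [0,0,0,0],
    [0,0,0,0],
    [0,0,0,0],
    [0,0,0,0],
    [0,0,0,0],
    [0,0,0,0],
    [0,0,0,0],
  ],
  fingers=0,
)

```text
clock: 28.02
tool_pos: [0.6164, 0.275, 0.148]
orientation: [-179.8, -0.1, -12.9]
force: [0.2, 7.0, -0.7]
opening: 0.0109
```

```bash
python3 - <<'E'
from h import *
o=get_obs();print(o['tool_pos'],o['force'],o['opening'])
r=np.hypot(218,85);a0=np.arctan2(85,218);u=np.array([.2284,.9736])
pu=pz=0
for th in np.arange(0,.661,.06):
    du=r*np.cos(a0+th)-218;dz=r*np.sin(a0+th)-85
    print(round(th,2),"cum x %.1f y %.1f z %.1f"%(du*u[0],du*u[1],dz)," step x %.1f y %.1f z %.1f"%((du-pu)*u[0],(du-pu)*u[1],dz-pz));pu,pz=du,dz
E
```

```text
[0.61635763 0.27503862 0.14799557] [ 0.19153318  7.02318241 -0.72880063] 0.010869488605109485
0.0 cum x 0.0 y 0.0 z 0.0  step x 0.0 y 0.0 z 0.0
0.06 cum x -1.3 y -5.3 z 12.9  step x -1.3 y -5.3 z 12.9
0.12 cum x -2.7 y -11.4 z 25.5  step x -1.4 y -6.1 z 12.6
0.18 cum x -4.3 y -18.2 z 37.7  step x -1.6 y -6.8 z 12.2
0.24 cum x -6.0 y -25.8 z 49.4  step x -1.8 y -7.5 z 11.7
0.3 cum x -8.0 y -33.9 z 60.6  step x -1.9 y -8.2 z 11.2
0.36 cum x -10.0 y -42.8 z 71.3  step x -2.1 y -8.8 z 10.7
0.42 cum x -12.2 y -52.2 z 81.5  step x -2.2 y -9.4 z 10.2
0.48 cum x -14.6 y -62.2 z 91.1  step x -2.3 y -10.0 z 9.6
0.54 cum x -17.1 y -72.7 z 100.0  step x -2.5 y -10.5 z 8.9
0.6 cum x -19.7 y -83.8 z 108.2  step x -2.6 y -11.1 z 8.3
0.66 cum x -22.4 y -95.3 z 115.8  step x -2.7 y -11.5 z 7.6
```

Call:
jog_arm(
  commands=[
    [-0.3,-1.2,3.2,0],
    [-0.5,-2,4.8,0],
    [-0.6,-2.7,6.4,0],
    [-0.7,-2.9,6.3,0],
    [-0.7,-3.1,6.3,0],
    [-0.7,-3.3,6.1,0],
    [-0.8,-3.4,6.1,0],
    [-0.8,-3.6,5.9,0],
    [-0.9,-3.8,5.9,0],
    [-0.9,-4,5.7,0],
  ],
)

```text
clock: 28.85
tool_pos: [0.6092, 0.2448, 0.205]
orientation: [-179.8, -0.1, -12.9]
force: [0.4, 5.8, 0.4]
opening: 0.011
```

Call:
jog_arm(
  commands=[
    [-1,-4.1,5.6,0],
    [-1,-4.3,5.4,0],
    [-1,-4.4,5.4,0],
    [-1.1,-4.6,5.2,0],
    [-1.1,-4.7,5.1,0],
    [-1.1,-4.9,4.9,0],
    [-1.2,-5,4.8,0],
    [-1.2,-5.1,4.6,0],
    [-1.2,-5.2,4.5,0],
    [-1.2,-5.3,4.4,0],
  ],
)

```text
clock: 29.68
tool_pos: [0.598, 0.1967, 0.2551]
orientation: [-179.8, -0.1, -12.9]
force: [-1.1, 4.0, 2.3]
opening: 0.011
```

```bash
python3 - <<'E'
from z import *
o=get_obs();print(o['tool_pos'],o['force'],o['opening'])
z('side',[.56,.02,.1],60,'s15',6)
E
```

```text
[0.59796597 0.19668374 0.25512915] [-1.05047533  3.98114028  2.25310156] 0.010964765257487994
s15 origin 264 136 f 6
```

View pics/s15.png

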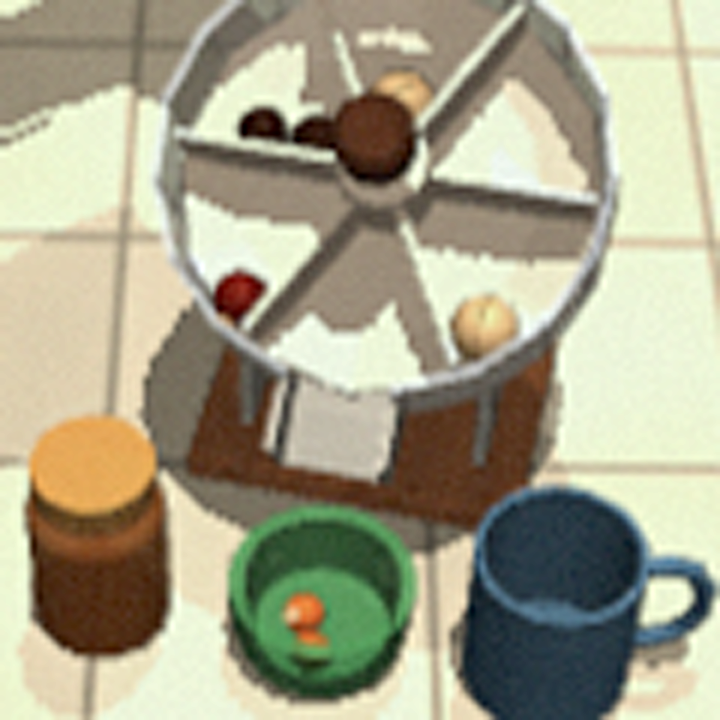

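Both hazelnuts are in the dish (near (303,610) and (310,640)); the chestnut and walnuts are still in the carousel. Lowering along the same arc.

Call:
jog_arm(
  commands=[
    [0.6,2.6,-2.2,0],
    [1.2,5.2,-4.5,0],
    [1.2,5.1,-4.6,0],
    [1.2,5,-4.8,0],
    [1.1,4.9,-4.9,0],
    [1.1,4.7,-5.1,0],
    [1.1,4.6,-5.2,0],
    [1,4.4,-5.4,0],
    [1,4.3,-5.4,0],
    [1,4.1,-5.6,0],
  ],
)

```text
clock: 30.57
tool_pos: [0.609, 0.2434, 0.2072]
orientation: [-179.7, -0.2, -12.9]
force: [-2.8, 10.8, 6.0]
opening: 0.0108
```

Call:
jog_arm(
  commands=[
    [0.9,4,-5.7,0],
    [0.9,3.8,-5.9,0],
    [0.8,3.6,-5.9,0],
    [0.8,3.4,-6.1,0],
    [0.7,3.3,-6.1,0],
    [0.7,3.1,-6.3,0],
    [0.7,2.9,-6.3,0],
    [0.6,2.7,-6,0],
    [0.5,2,-4.5,0],
    [0.4,1.6,-3.4,0],
  ],
)

```text
clock: 31.4
tool_pos: [0.6162, 0.2743, 0.1502]
orientation: [-179.7, -0.1, -12.8]
force: [-0.8, 9.7, 2.0]
opening: 0.0111
```

Call:
jog_arm(
  commands=[
    [0,0.3,-0.6,0],
    [0,0.3,-0.6,0],
    [0,0.2,-0.6,0],
    [0,0,-0.6,0],
    [0,0,-0.5,0],
    [0,0,0,0],
    [0,0,0,0],
    [0,0,0,0],
    [0,0,0,0],
    [0,0,0,0],
  ],
)

```text
clock: 32.23
tool_pos: [0.6164, 0.2751, 0.148]
orientation: [-179.7, -0.2, -12.9]
force: [0.0, 11.8, 3.3]
opening: 0.011
```

Call:
jog_arm(
  commands=[
    [0,0,-0.3,0],
    [0,0,0,0],
    [0,0,0,0],
    [0,0,0,0],
    [0,0,0,0],
    [0,0,0,0],
    [0,0,0,0],
    [0,0,0,0],
    [0,0,0,0],
    [0,0,0,0],
  ],
  fingers=30,
)

```text
clock: 33.07
tool_pos: [0.615, 0.2712, 0.1466]
orientation: [180.0, 0.0, -13.0]
force: [-0.2, 0.3, 0.4]
opening: 0.0298
```

Call:
jog_arm(
  commands=[
    [0,0,5,0],
    [0,0,10,0],
    [0,0,15,0],
    [0,0,20,0],
    [0,0,25,0],
    [0,0,25,0],
    [0,0,25,0],
    [0,20,20,0],
    [0,20,10,0],
    [0,10,5,0],
  ],
)

```text
clock: 33.9
tool_pos: [0.6156, 0.323, 0.3102]
orientation: [-179.8, -0.2, -12.9]
force: [-0.4, 1.0, 0.7]
opening: 0.0302
```

```bash
python3 - <<'E'
from z import *
o=get_obs();print(o['tool_pos'],o['force'],o['opening'])
a=snapshot('side')['image'];cv2.imwrite('pics/s16.png',np.clip(a[:,:,::-1]*1.5,0,255).astype(np.uint8))
z('side',[.56,.02,.1],60,'s17',5)
z('top',[.56,.02,.1],75,'t17',5)
x=cv2.resize(cv2.imread('pics/s17.png'),(400,400));b=cv2.resize(cv2.imread('pics/t17.png'),(400,400))
cv2.imwrite('pics/b17.png',np.hstack([x,b]))
E
```

```text
[0.61557814 0.32300148 0.31017059] [-0.41011268  0.992074    0.74869481] 0.030189909559500388
s17 origin 264 136 f 5
t17 origin 218 116 f 5
```

View pics/b17.png

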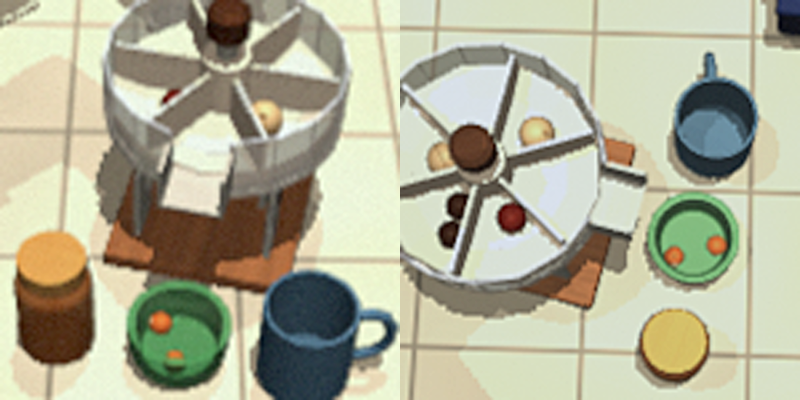

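View pics/s16.png

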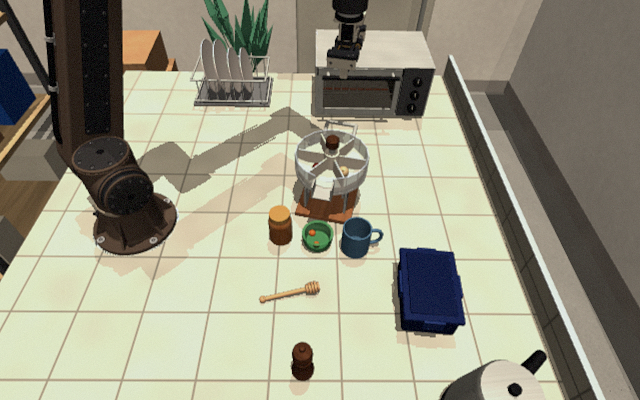

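Call:
jog_arm(
  commands=[
    [0,0,0,0],
    [0,0,0,0],
    [0,0,0,0],
    [0,0,0,0],
    [0,0,0,0],
    [0,0,0,0],
    [0,0,0,0],
    [0,0,0,0],
    [0,0,0,0],
    [0,0,0,0],
  ],
)

```text
clock: 34.88
tool_pos: [0.6149, 0.3213, 0.3065]
orientation: [180.0, 0.0, -12.9]
force: [-0.8, -0.8, -0.4]
opening: 0.0306
```

```bash
python3 - <<'E'
from h import *
a=snapshot('top')['image'].astype(int);b=cv2.imread('pics/top0.png')[:,:,::-1].astype(int)
s=snapshot('side')['image'].astype(int);b2=cv2.imread('pics/side0.png')[:,:,::-1].astype(int)
for n,x,y,bx in(("jar",s,b2,(265,205,295,245)),("mug",s,b2,(340,217,385,258)),("mill",s,b2,(288,340,318,382)),("dipper",s,b2,(258,280,322,304)),("spoon",a,b,(153,193,217,231))):
    x0,y0,x1,y1=bx;print(n,np.abs(x-y)[y0:y1,x0:x1].mean().round(1))
print(close_job())
E
```

```text
jar 2.7
mug 2.6
mill 4.2
dipper 5.3
spoon 15.9
the job is handed in; nothing more can be done
None
```

I handed the job in at about 35 s. Both hazelnuts are in the green dish, which stands upright under the spout.

- **Dish:** I pinched it by the rim and stood it on the counter about 65 mm beyond the spout. I then pushed it in twice, to about 50 mm beyond.
- **Carousel:** I turned the knob 116.5°, which left the hazelnuts' compartment within about 1° of the spout by the picture. I tipped the pan by the back handle to roughly 0.55 rad, lowered it along the same arc until the gripped bar was back at its starting height, and let go.

**Last checks:**
- Both final views show two hazelnuts in the dish, the pan level, and the gripper clear with almost no force on it. All the other nuts visible are still in their compartments.
- Comparing the first and last pictures, the jar, mug, pepper mill and dipper areas are almost unchanged.
- The spoon's area differs more (15.9, against 2.6 to 5.3 for the others). I think this is the arm or its shadow over that area, because nothing came near the spoon. I didn't look at the spoon again before handing in, so that one is not settled.

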